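Add the third slotted weight to the check-weight stand

ROBOT

A 6-joint arm with a two-finger parallel gripper is mounted at the origin on a cart in front of the work surface, level with it; the furniture and walls round the work are solid. World frame = base frame: x ahead of the robot, y to its left, z up, the work surface at z = 0. Lengths are in m, angles in rad, forces in N, time in s.
With the tool pointing down it reaches from about 0.425 to 0.95 m from the base axis. Payload 3.5 kg.
Tool frame: the origin (TCP) lies between the finger pads; the fingertips stand 19 mm ahead of it and the grasp point (between the pads) is the TCP; y points along the fingers, z is the direction in which the jaws open and shut, and the axes are right-handed (so a half turn about y gives the same grasp; the last joint's range is limited). The gripper opens to 85 mm and grips with 20 to 120 N. Pads are 22 mm wide; open, the fingers measure 114 mm over their backs; the gripper's body (76 mm by 85 mm) begins 54 mm behind the grasp point. The pads swing forward as they close: fully open they stand 13 mm farther back than shut.
Start: joints at [0.989, 0.286, 1.577, -0, 1.279, -0.15], TCP at [0.282, 0.613, 0.25] pointing down, gripper open.
Joint ranges: [-2.77, 2.77], [-0.9, 2.22], [0.21, 2.48], [-1.53, 4.67], [0.24, 2.81], [-2.84, 2.84]. Speed limits (rad/s): [2.79, 2.79, 3.14, 3.14, 3.14, 3.14].

INTERFACE

Orientations are given as a unit quaternion [x, y, z, w].
In Python, from plant import get_state, read_camera, camera_model, sign_off gives the robot as it stands.
- The arm moves only by the tool carry_out, never from a script. Its argument "moves" is a list of rows, each a list of 7 numbers: the turn, a rotation vector about the tool's x, y, z in rad, then the shift along the tool's x, y, z in m, then the closure, from -1 (fully open) to 1 (shut). In form: [[wx, wy, wz, dx, dy, dz, jaw], ...]. A call has 1 to 10 rows; each row shifts and turns the commanded pose from where the row before left it, along the tool's axes as they then stand; what a row does not reach is not made up. A row lasts 1/8 s, in which the tool goes at most 62.5 mm and 10.7 degrees, less where a joint would pass 70% of its speed; a pose out of reach is approached as far as the arm can. A call is refused whole if a number of a shift passes 0.0625 or a number of a turn 0.188, either way. A call with a gripper value outside its range is refused whole. The fingers move at their own pace and stop on an object; "squeeze" is the grip in N (left out, the last holds). Time passes only in rows, so rows that do not move let the fingers close. It gives the time, the measured TCP pose, the force and the opening at its end, in the units of the state.
- get_state(): the state, without advancing time (a new reading comes with each control period).
- read_camera(name): name is "scene" or "top" or "wrist"; returns the picture (480x640x3 uint8, blue, green, red); there is no depth.
- camera_model(name): a dict with "camera_matrix" (3x3 intrinsics, pixels), "pose" (4x4, takes a point from camera to world coordinates). Camera axes: x right, y down, z forward; pixel columns grow to the right and rows downward; lengths in m; the calibration is good to about 2 mm. A picture is of the moment at which its call begins: read the wrist's pose just before it. camera_model takes no time and is no camera call; for the wrist camera it gives the pose at the moment of the call.
- sign_off(): hands the job in, once; it reports no verdict.
The state is a dict: "time": time; "qpos": joint angles; "dq": joint speeds; "joint_efforts": joint torques, N m; "eef_pos": TCP position; "tcp_rot": TCP orientation; "contact_force": force on the tool from outside, world axes, zero at the start; "wrist_torque": the same for the moment, N m; "opening": opening from 0.0 (shut) to 1.0 (fully open).
Only numpy, scipy, OpenCV 4.12 (cv2) and the standard library are available. Lean on these libraries where they do the work, as an engineer would, in place of code of your own. Each camera call takes 0.05 s, during which the arm holds its last target. There are 200 camera calls.

TASK

Complete the check-weight stand for the bench scale: slide the loose slotted weight sideways onto the stem, under its head, until the stem is home in the slot, then lower it so that it drops over the stem's collar and lies flat on the two weights already there. Its slot must end up turned away from both of theirs, pointing opposite to the middle between them, so that the three slots are spread evenly round. Work gently by feel, pushing on the stand with only a few newtons and never more than 16, let go, and leave the other things on the bench where they are.

Things in the scene. Friction and masses are not known exactly. Their poses are not given: they have to be found in the camera images.
- weight: Loose steel slotted weight, about 0.4 kg, flat on the bench. Origin: centre of its underside; z up; +x points from the centre out through the slot's open mouth. Flange 66 mm across, 10 mm thick. The slot, 10 mm wide, cut through from top to bottom, ends in a flat wall at x = -4 mm, so the 8 mm stem touching that wall stands at the weight's centre.
- hub (a point): Middle of the loose weight's hub, 22 mm above its underside, same axes. The hub stands on the flange, 10 to 34 mm above the underside; it is 48 mm long along x and has two flats, faces at y = +-20 mm: grip it across these 40 mm, the slot between the fingers.
- slot_mouth (a point): Middle of the loose weight's slot mouth at the flange's rim: 33 mm along +x from the centre, 5 mm above the underside. From top to bottom the slot flares evenly from 10 mm wide at x = 17 mm to 28 mm wide at the rim.
- pocket (a point): At the loose weight's centre, 7 mm above the underside: roof of an 18 mm square, 7 mm deep pocket in the underside, which drops over the stem's collar (14 mm across) only with the stem home in the slot, within about 2 mm. Towards the mouth the pocket narrows to the 10 mm slot.
- stand: Check-weight stand, fixed: grey round foot 112 mm across, 10 mm thick. Origin: centre of the foot's underside, on the bench; z up. Its steel stem, 8 mm thick, carries two plain slotted weights, 92 mm and on it 74 mm across, 10 mm thick. From above, their slots point 60 degrees either side of the stand's +x, so the loose weight's slot must point along the stand's -x (within 40 degrees).
- stack_level (a point): On the foot's axis, 30 mm above the bench: height of the top of the two weights on the stand, where the loose weight's underside ends up. Above it the stem has a collar 14 mm across, height 30 to 36 mm, then bare stem, then its head. The stem with all on it is sprung: pressed down, it yields above 5 N, by 1 mm per 3 N, at most 4 mm, and comes back.
- head_level (a point): On the foot's axis, 78 mm above the bench: height of the underside of the stem's head (16 mm across, wider than the slot, top at 85 mm). To slide on over the collar and under the head, the loose weight's underside must be 36 to 44 mm above the bench.
- foot_axis (a point): Centre of the foot's top, height 10 mm. The stem is clamped through an oversize hole: with its collar, head and two weights it stands up to 5.5 mm off this axis along the stand's x and y each (under 8 mm in all), differently each time. No listed pose tells where: feel or see it. The clamp slips at about 30 N.
- tape_roll: Bystander, loose: roll of beige masking tape lying flat, 96 mm across, 25 mm high. Origin: at its middle, at the underside.
- syringe_3: Bystander, loose: small syringe lying flat, 89 mm long. Origin: at its middle, at the underside.
- grit_jar: Bystander, loose: white jar with pale lid, 60 mm across, 74 mm high. Origin: at its middle, at the underside.
There are look-alikes about, which are no part of the job. Leave any green or turquoise look-alike of the weight alone. There is more than one size of the stand; the one meant has the size given above.

How it is judged:
By the outcome, as a careful person would: the job done as asked, in the order asked, and still so for the second after the job is handed in, with the robot touching nothing.
It also fails if it takes over 51 s, if anything falls off the work surface, if the arm or the gripper's body presses on something with over 40 N, if the wrist force passes 120 N, or if a joint passes its speed limit or range.

## Working session

There is one attempt and no reset: what is moved stays moved. The work goes in short steps, Python scripts to look and compute and a tool call to move; the robot and the scene stay as the last step left them, time stands still between calls to the robot, and variables do not carry over. Pictures are saved under pics/ and viewed, about 8 in all and at most 12, crops included, and the job is handed in when it is done.

Besides the shell and the picture viewer there is one more tool, called after "Call:" by a JSON object that holds its "fn" and its "kwargs", one argument or row to a line. carry_out: Moves the arm, as the interface text tells. Its arguments: {"type":"object","properties":{"moves":{"type":"array","items":{"type":"array","items":{"type":"number"}}},"squeeze":{"type":"number"}},"required":["moves"]}

```bash
mkdir -p pics; ls
cat > h.py <<'E'
import numpy as np, cv2
from plant import *
from scipy.spatial.transform import Rotation as R
def snap(name,f):
    m=camera_model(name); im=read_camera(name); cv2.imwrite('pics/'+f,im); return im,m
def ray(m,u,v,z):
    K=np.array(m['camera_matrix']);T=np.array(m['pose'])
    d=T[:3,:3]@np.linalg.solve(K,[u,v,1.]);o=T[:3,3]
    return o+d*(z-o[2])/d[2]
def proj(m,p):
    K=np.array(m['camera_matrix']);T=np.array(m['pose'])
    c=T[:3,:3].T@(np.array(p)-T[:3,3]); q=K@c; return q[:2]/q[2]
E
python3 - <<'E'
from h import *
s=get_state();print({k:np.round(v,3) for k,v in s.items()})
for n in('top','scene','wrist'):
    im,m=snap(n,n+'0.png');print(n,np.round(m['pose'],3).tolist(),np.round(m['camera_matrix'],0).tolist())
E
```

```text
pics
{'time': np.float64(0.0), 'qpos': array([ 0.989,  0.287,  1.578,  0.   ,  1.279, -0.15 ]), 'dq': array([ 0.001, -0.001,  0.002, -0.   ,  0.001, -0.001]), 'joint_efforts': array([-0.0000e+00, -4.0597e+01, -2.9263e+01, -0.0000e+00,  6.0000e-03,
       -0.0000e+00]), 'eef_pos': array([0.282, 0.613, 0.249]), 'tcp_rot': array([ 0.691, -0.152,  0.151, -0.69 ]), 'contact_force': array([-0.774, -0.556,  0.248]), 'wrist_torque': array([0.019, 0.022, 0.016]), 'opening': np.float64(0.998)}
top [[-0.0, -0.985, 0.173, 0.309], [-1.0, -0.0, -0.004, -0.192], [0.004, -0.173, -0.985, 0.963], [0.0, 0.0, 0.0, 1.0]] [[549.0, 0.0, 313.0], [0.0, 549.0, 239.0], [0.0, 0.0, 1.0]]
scene [[0.48, -0.66, 0.579, -0.022], [-0.877, -0.354, 0.323, -0.465], [-0.008, -0.663, -0.749, 0.763], [0.0, 0.0, 0.0, 1.0]] [[451.0, 0.0, 309.0], [0.0, 451.0, 242.0], [0.0, 0.0, 1.0]]
wrist [[0.419, 0.877, 0.236, 0.223], [0.908, -0.405, -0.11, 0.639], [-0.001, 0.26, -0.966, 0.372], [0.0, 0.0, 0.0, 1.0]] [[417.0, 0.0, 322.0], [0.0, 417.0, 235.0], [0.0, 0.0, 1.0]]
```

View pics/top0.png

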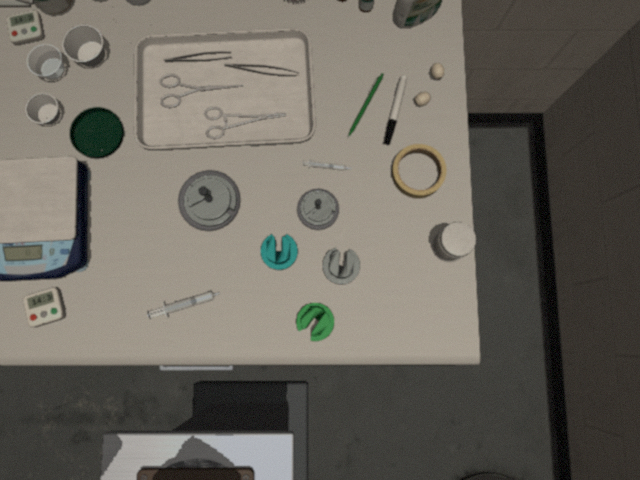

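View pics/scene0.png

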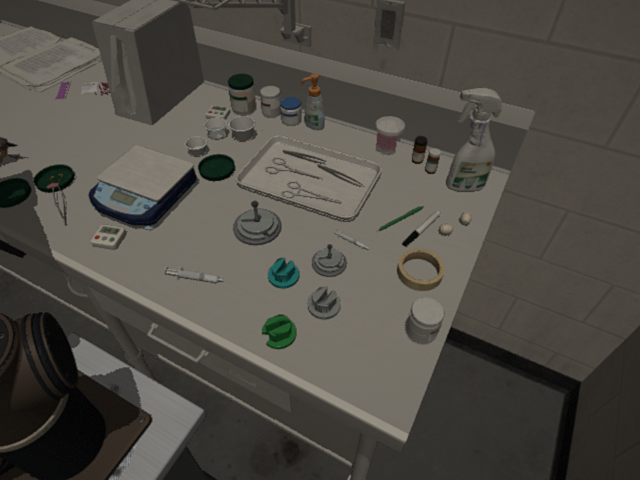

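Run:
```python
from h import *
im=cv2.imread('pics/top0.png');c=cv2.resize(im[160:300,170:380],None,fx=3.8,fy=3.8,interpolation=cv2.INTER_CUBIC)
c=cv2.convertScaleAbs(c,alpha=1.4);cv2.imwrite('pics/c0.png',c)
m=camera_model('top')
for n,u,v,z in(('big',209,200,.01),('small',318,208,.01),('weight',341,265,.01)):
    print(n,ray(m,u,v,z).round(4))
print([np.linalg.norm(ray(m,179,200,.0)-ray(m,240,200,.0))])
```

```text
big [ 0.5472 -0.0102  0.01  ]
small [ 0.5327 -0.2044  0.01  ]
weight [ 0.4306 -0.2444  0.01  ]
[np.float64(0.10979137963368363)]
```

View pics/c0.png

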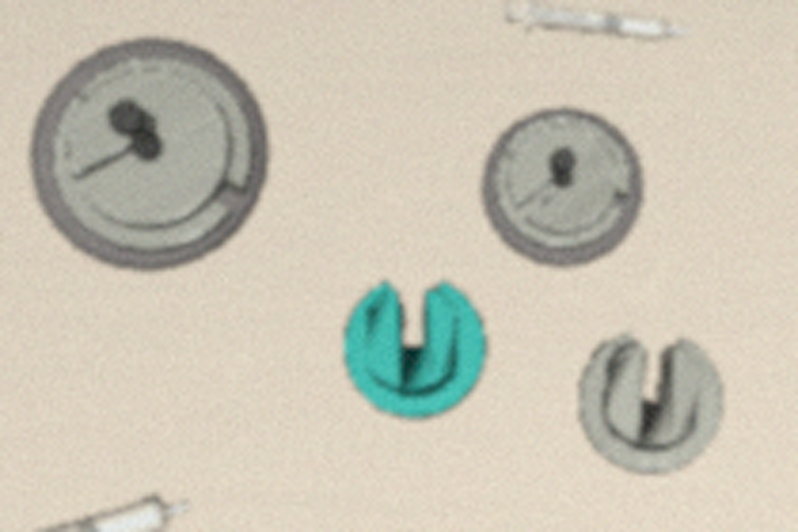

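Run:
```python
from h import *
s=get_state();r=R.from_quat(s['tcp_rot']).as_matrix();print(r.round(3), s['eef_pos'])
m=camera_model('top')
print('head',ray(m,202.9,189.7,.085),'collar',ray(m,208.7,198.2,.034))
for z in(np.array([0,1,0]),np.array([0,-1,0])):
    T=np.c_[np.cross([0,0,-1],z),[0,0,-1],z]; print(R.from_matrix(r.T@T).as_rotvec().round(3)); print(T)
m=camera_model('top')
for a in ((640,395),(655,340)): print(ray(m,170+a[0]/3.8,160+a[1]/3.8,.01))
```

```text
[[ 0.908 -0.001  0.418]
 [-0.418 -0.002  0.908]
 [-0.    -1.    -0.002]] [0.28219064 0.61265054 0.24922553]
head [ 0.545898 -0.013856  0.085   ] collar [ 0.54441557 -0.01411815  0.034     ]
[ 0.002 -0.432 -0.001]
[[ 1  0  0]
 [ 0  0  1]
 [ 0 -1  0]]
[1.00e-03 2.71e+00 2.00e-03]
[[-1  0  0]
 [ 0  0 -1]
 [ 0 -1  0]]
[ 0.43240342 -0.23992889  0.01      ]
[ 0.45800498 -0.24707678  0.01      ]
```

Call:
{"fn": "carry_out", "kwargs": {
  "moves": [
    [0,-0.144,0,0,0,0,-1],
    [0,-0.144,0,0,0,0,-1],
    [0,-0.144,0,0,0,0,-1],
    [0,0,0,0.02,0,-0.052,-1],
    [0,0,0,0.02,0,-0.052,-1],
    [0,0,0,0.02,0,-0.052,-1],
    [0,0,0,0.02,0,-0.052,-1],
    [0,0,0,0.02,0,-0.052,-1],
    [0,0,0,0.02,0,-0.052,-1],
    [0,0,0,0.02,0,-0.052,-1]
  ]
}}

```text
time: 1.4
eef_pos: [0.4227, 0.2473, 0.2502]
tcp_rot: [0.707, 0.0, -0.0, -0.707]
contact_force: [0.5, -0.4, -0.4]
opening: 0.997
```

Call:
{"fn": "carry_out", "kwargs": {
  "moves": [
    [0,0,0,0.02,0,-0.052,-1],
    [0,0,0,0.02,0,-0.052,-1],
    [0,0,0,0.02,0,-0.052,-1],
    [0,0,0,0.02,0,-0.052,-1],
    [0,0,0,0.02,0,-0.052,-1],
    [0,0,0,0,0,0,-1],
    [0,0,0,0,0,0,-1]
  ]
}}

```text
time: 2.28
eef_pos: [0.5221, -0.0106, 0.2498]
tcp_rot: [-0.707, 0.001, 0.0, 0.707]
contact_force: [-0.2, -0.2, 0.1]
opening: 1.001
```

Run:
```python
from h import *
s=get_state();print(s['time'],s['eef_pos'],s['qpos'].round(2)if hasattr(s['qpos'],'round') else s['qpos'],R.from_quat(s['tcp_rot']).as_matrix().round(3))
im,m=snap('wrist','w1.png'); import pickle; pickle.dump(m,open('w1.pkl','wb'))
```

```text
2.275 [ 0.52213596 -0.01059376  0.24984592] [-0.21 -0.05  1.95  0.    1.25 -1.79] [[ 1.    -0.001  0.   ]
 [-0.     0.001  1.   ]
 [-0.001 -1.     0.001]]
```

View pics/w1.png

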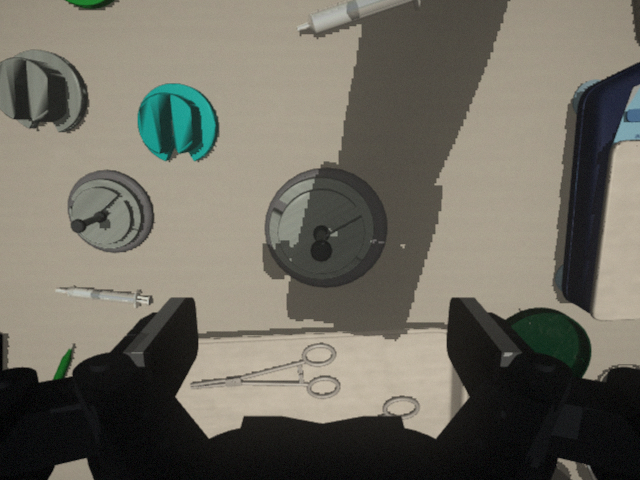

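Run:
```python
from h import *
import pickle; m=pickle.load(open('w1.pkl','rb'))
for n,u,v,z in(('head',321,250,.085),('collar',322,233,.036),('foot',326,228,.008),('slotend',361,216,.03),('slot2',275,213,.02),('weight',40,88,.01)): print(n,ray(m,u,v,z).round(4))
```

```text
head [ 0.5453 -0.0125  0.085 ]
collar [ 0.5455 -0.0117  0.036 ]
foot [ 0.5482 -0.008   0.008 ]
slotend [0.5324 0.0212 0.03  ]
slot2 [ 0.5318 -0.0523  0.02  ]
weight [ 0.4286 -0.2434  0.01  ]
```

Call:
{"fn": "carry_out", "kwargs": {
  "moves": [
    [0,0,0,-0.018,0,-0.045,-1],
    [0,0,0,-0.018,0,-0.045,-1],
    [0,0,0,-0.018,0,-0.045,-1],
    [0,0,0,-0.018,0,-0.045,-1],
    [0,0,0,-0.008,0,-0.045,-1],
    [0,0,0,0,0.05,0,-1],
    [0,0,0,0,0,0,-1],
    [0,0,0,0,0,0,-1]
  ]
}}

```text
time: 3.32
eef_pos: [0.4433, -0.2349, 0.2014]
tcp_rot: [0.707, 0.001, -0.001, -0.707]
contact_force: [0.8, 0.4, 0.6]
opening: 0.999
```

Run:
```python
from h import *
s=get_state();print(s['time'],s['eef_pos'],np.round(s['qpos'],2))
im,m=snap('wrist','w2.png'); import pickle; pickle.dump(m,open('w2.pkl','wb'))
```

```text
3.325 [ 0.44328927 -0.23492468  0.20139469] [-0.69 -0.05  2.04  0.    1.15 -2.26]
```

View pics/w2.png

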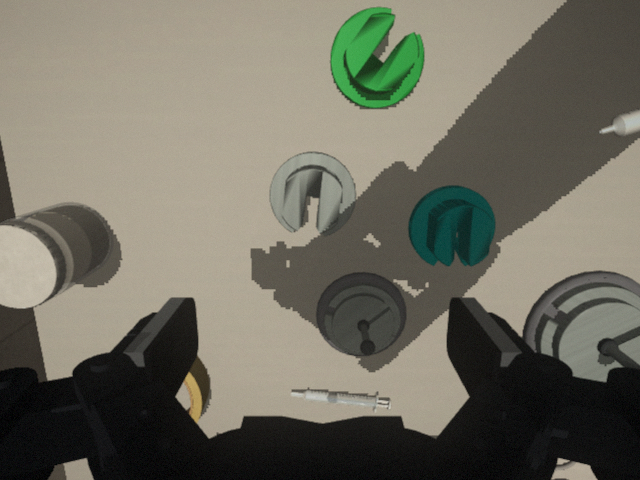

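Run:
```python
from h import *
im=cv2.imread('pics/w2.png');c=cv2.resize(im[145:245,260:365],None,fx=6,fy=6,interpolation=cv2.INTER_CUBIC)
cv2.imwrite('pics/c2.png',cv2.convertScaleAbs(c,alpha=1.4))
```

```text
(no output)
```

View pics/c2.png

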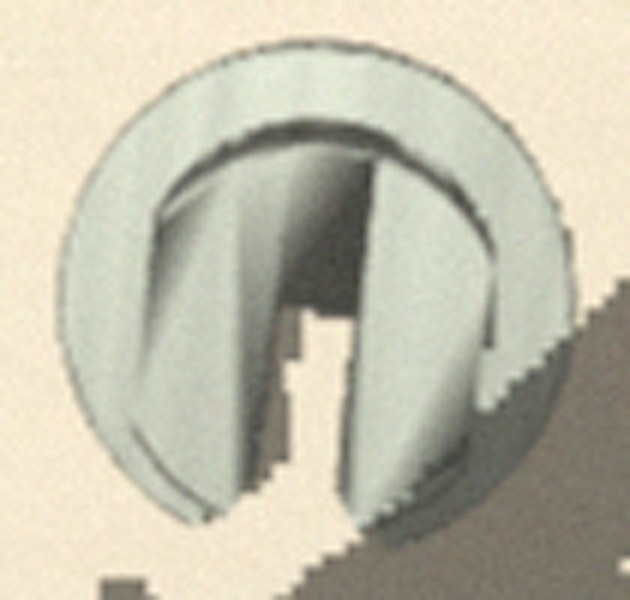

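Run:
```python
from h import *
import pickle; m=pickle.load(open('w2.pkl','rb'))
P=lambda x,y,z: ray(m,260+x/6,145+y/6,z)
a=lambda p,q: np.degrees(np.arctan2((q-p)[1],(q-p)[0]))
for p,q in(((240,180),(238,490)),((375,155),(350,495)),((492,265),(478,385)),((155,215),(130,420))):
    A,B=P(*p,.034),P(*q,.034);print(A.round(4),B.round(4),a(A,B))
t=np.array([(62,310),(315,42),(570,260),(130,120),(500,110),(195,525),(100,430)],float)
W=np.array([P(*p,.010)[:2] for p in t]);s=np.linalg.lstsq(np.c_[2*W,np.ones(len(W))],(W**2).sum(1),rcond=None)[0]
print('centre',s[:2],'r',np.sqrt(s[2]+s[:2]@s[:2]))
```

```text
[ 0.4131 -0.2516  0.034 ] [ 0.45   -0.2523  0.034 ] -1.084870476049269
[ 0.4102 -0.236   0.034 ] [ 0.4506 -0.2389  0.034 ] -4.134882833604837
[ 0.4229 -0.2223  0.034 ] [ 0.4372 -0.2237  0.034 ] -5.829916876784456
[ 0.4171 -0.2615  0.034 ] [ 0.4415 -0.265   0.034 ] -8.146552627879116
centre [ 0.43170381 -0.24304945] r 0.0328140361717249
```

Call:
{"fn": "carry_out", "kwargs": {
  "moves": [
    [0,0,0,-0.0115,0.02,-0.008,-1],
    [0,0.09,0,0,0.045,0,-1],
    [0,0,0,0,0.045,0,-1],
    [0,0,0,0,0.04,0,-1],
    [0,0,0,0,0.01,0,-1],
    [0,0,0,0,0.007,0,-1],
    [0,0,0,0,0,0,-1],
    [0,0,0,0,0,0,-1]
  ]
}}

```text
time: 4.38
eef_pos: [0.4322, -0.2447, 0.0349]
tcp_rot: [0.707, -0.031, 0.033, -0.706]
contact_force: [0.1, -0.1, -0.4]
opening: 1.001
```

Call:
{"fn": "carry_out", "kwargs": {
  "squeeze": 60,
  "moves": [
    [0,0,0,0,0.002,0,1],
    [0,0,0,0,0,0,1],
    [0,0,0,0,0,0,1],
    [0,0,0,0,0,0,1],
    [0,0,0,0,0,0,1],
    [0,0,0,0,0,0,1]
  ]
}}

```text
time: 5.12
eef_pos: [0.4316, -0.2441, 0.0319]
tcp_rot: [0.706, -0.032, 0.032, -0.706]
contact_force: [-0.1, 0.8, 5.4]
opening: 0.457
```

Call:
{"fn": "carry_out", "kwargs": {
  "moves": [
    [0,0,0,0,-0.01,0,1],
    [0,0,0,0,-0.035,0,1],
    [0,-0.09,0,0,-0.04,0,1],
    [0,0,0,0,0,0,1],
    [0,0,0,0,0,0,1]
  ]
}}

```text
time: 5.75
eef_pos: [0.4299, -0.243, 0.1145]
tcp_rot: [-0.706, 0.001, 0.001, 0.708]
contact_force: [-1.1, 0.9, -3.9]
opening: 0.455
```

Run:
```python
from h import *
s=get_state();print(s['time'],s['eef_pos'],s['contact_force'],s['opening'],s['wrist_torque'])
print(R.from_quat(s['tcp_rot']).as_matrix().round(3))
im,m=snap('top','t3.png');cv2.imwrite('pics/t3.png',cv2.resize(im[150:300,170:400],None,fx=3,fy=3))
im,m=snap('scene','s3.png')
```

```text
5.75 [ 0.42988357 -0.24296728  0.11446516] [-1.09640154  0.90015491 -3.88526276] 0.45453687446850494 [0.01738612 0.00578665 0.01519665]
[[ 1.    -0.003  0.001]
 [-0.001  0.002  1.   ]
 [-0.003 -1.     0.002]]
```

View pics/s3.png

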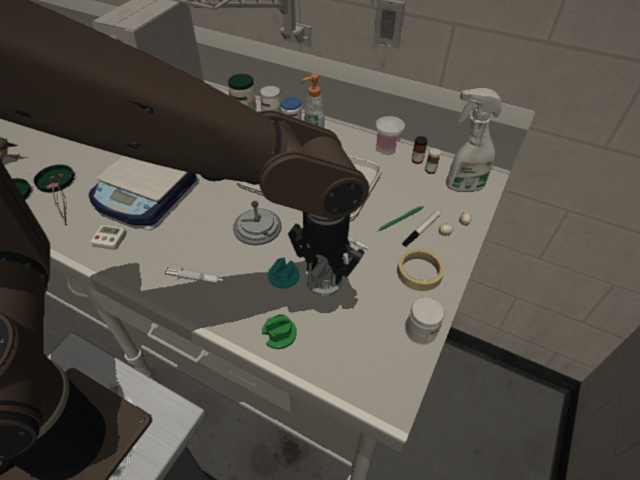

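Call:
{"fn": "carry_out", "kwargs": {
  "moves": [
    [0,0,0,0.009,0,0.038,1],
    [0,0,0,0.01,0,0.039,1],
    [0,0,0,0.01,0,0.039,1],
    [0,0,0,0.01,0,0.039,1],
    [0,0,0,0.009,0,0.038,1],
    [0,0,0,0.009,0,0.038,1],
    [0,0,0,0,0,0,1],
    [0,0,0,0,0,0,1],
    [0,0,0,0,0,0,1]
  ]
}}

```text
time: 6.98
eef_pos: [0.4876, -0.0137, 0.1157]
tcp_rot: [-0.707, 0.001, 0.0, 0.707]
contact_force: [0.1, -0.3, -4.6]
opening: 0.458
```

Run:
```python
from h import *
s=get_state();print(s['time'],s['eef_pos'],s['contact_force'],s['opening'])
im,m=snap('wrist','w4.png'); import pickle; pickle.dump(m,open('w4.pkl','wb'))
print('head exp',proj(m,[.5455,-.0125,.085]),'flange centre bottom exp',proj(m,s['eef_pos']-np.array([0,0,.032])))
im,m=snap('top','t4.png')
```

```text
6.975 [ 0.4875976  -0.01367772  0.11565002] [ 0.07113332 -0.32663462 -4.6062193 ] 0.4575808834636817
head exp [328.16300356 417.9708987 ] flange centre bottom exp [325.40530994 292.45372548]
```

View pics/w4.png

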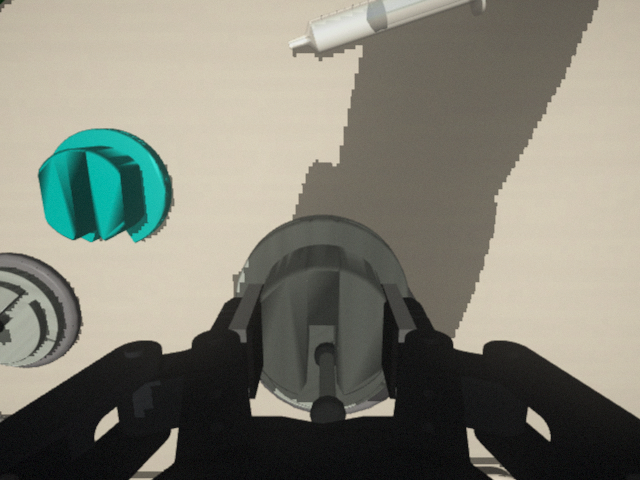

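Run:
```python
from h import *
import pickle; m=pickle.load(open('w4.pkl','rb'))
print(ray(m,327,409,.083),ray(m,325,352,.036))
im=cv2.imread('pics/w4.png')[290:430,250:400];cv2.imwrite('pics/c4.png',cv2.convertScaleAbs(cv2.resize(im,None,fx=4.2,fy=4.2,interpolation=cv2.INTER_CUBIC),alpha=2.2))
```

```text
[ 0.54251158 -0.0129817   0.083     ] [ 0.54260192 -0.01348803  0.036     ]
```

View pics/c4.png

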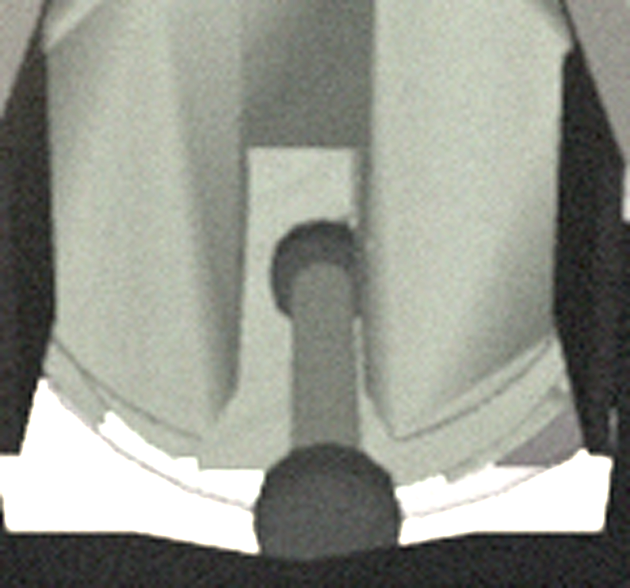

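Call:
{"fn": "carry_out", "kwargs": {
  "moves": [
    [0,0,0,0,0.01,0.001,1],
    [0,0,0,0,0.013,0.001,1],
    [0,0,0,0,0.012,0,1],
    [0,0,0,0,0.0085,0,1],
    [0,0,0,0,0,0,1],
    [0,0,0,0,0,0,1],
    [0,0,0,0,0,0,1],
    [0,0,0,0,0,0,1]
  ]
}}

```text
time: 8.07
eef_pos: [0.4884, -0.011, 0.0733]
tcp_rot: [0.707, 0.0, 0.0, -0.707]
contact_force: [-0.1, 0.7, -3.2]
opening: 0.455
```

Run:
```python
from h import *
s=get_state();print(s['time'],s['eef_pos'],s['contact_force'],s['opening'])
im,m=snap('wrist','w5.png'); import pickle; pickle.dump(m,open('w5.pkl','wb'))
print('head exp',proj(m,[.5435,-.0127,.085]),'slot end', proj(m,s['eef_pos']+np.array([0,0,.002])))
im=im[260:430,230:420];cv2.imwrite('pics/c5.png',cv2.convertScaleAbs(cv2.resize(im,None,fx=3.5,fy=3.5,interpolation=cv2.INTER_CUBIC),alpha=2.2))
```

```text
8.075 [ 0.48841046 -0.01097328  0.07329828] [-0.14038955  0.67315897 -3.19827485] 0.45540939854481494
head exp [321.13733215 497.41847184] slot end [326.3194568  334.06500205]
```

View pics/c5.png

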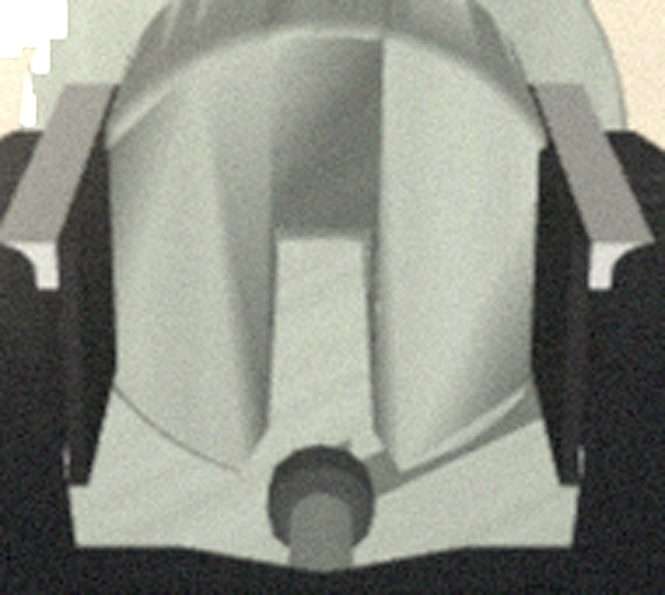

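Call:
{"fn": "carry_out", "kwargs": {
  "moves": [
    [0,0,0,0.005,0,0,1],
    [0,0,0,0.007,0,0,1],
    [0,0,0,0.007,0,0,1],
    [0,0,0,0.007,0,0,1],
    [0,0,0,0.005,0,0,1],
    [0,0,0,0.003,0,0,1],
    [0,0,0,0,0,0,1],
    [0,0,0,0,0,0,1]
  ]
}}

```text
time: 9.12
eef_pos: [0.5218, -0.0109, 0.0727]
tcp_rot: [-0.707, 0.0, 0.0, 0.707]
contact_force: [0.6, 0.2, -3.9]
opening: 0.456
```

Call:
{"fn": "carry_out", "kwargs": {
  "moves": [
    [0,0,0,0.002,0,0,1],
    [0,0,0,0.002,0,0,1],
    [0,0,0,0.002,0,0,1],
    [0,0,0,0.002,0,0,1],
    [0,0,0,0.002,0,0,1],
    [0,0,0,0,0,0,1]
  ]
}}

```text
time: 9.88
eef_pos: [0.5323, -0.0109, 0.0728]
tcp_rot: [0.707, 0.0, -0.0, -0.707]
contact_force: [0.2, -0.3, -3.2]
opening: 0.451
```

No contact so far; continue by feel.

Call:
{"fn": "carry_out", "kwargs": {
  "moves": [
    [0,0,0,0.002,0,0,1],
    [0,0,0,0.002,0,0,1],
    [0,0,0,0.0015,0,0,1],
    [0,0,0,0.001,0,0,1],
    [0,0,0,0,0,0,1]
  ]
}}

```text
time: 10.5
eef_pos: [0.5386, -0.0109, 0.0728]
tcp_rot: [-0.707, -0.0, 0.0, 0.707]
contact_force: [0.5, -0.2, -3.4]
opening: 0.457
```

Call:
{"fn": "carry_out", "kwargs": {
  "moves": [
    [0,0,0,0.001,0,0,1],
    [0,0,0,0.001,0,0,1],
    [0,0,0,0,0,0,1]
  ]
}}

```text
time: 10.88
eef_pos: [0.5407, -0.0109, 0.0729]
tcp_rot: [-0.707, -0.0, 0.0, 0.707]
contact_force: [-0.5, 0.7, -3.2]
opening: 0.453
```

Call:
{"fn": "carry_out", "kwargs": {
  "moves": [
    [0,0,0,0.001,0,0,1],
    [0,0,0,0,0,0,1]
  ]
}}

```text
time: 11.12
eef_pos: [0.5417, -0.0109, 0.0729]
tcp_rot: [0.707, 0.0, -0.0, -0.707]
contact_force: [0.2, -0.4, -4.5]
opening: 0.454
```

Call:
{"fn": "carry_out", "kwargs": {
  "moves": [
    [0,0,0,0.001,0,0,1],
    [0,0,0,0,0,0,1]
  ]
}}

```text
time: 11.38
eef_pos: [0.5427, -0.0109, 0.0729]
tcp_rot: [0.707, 0.0, -0.0, -0.707]
contact_force: [-0.4, -0.2, -3.8]
opening: 0.452
```

Call:
{"fn": "carry_out", "kwargs": {
  "moves": [
    [0,0,0,0.0005,0,0,1],
    [0,0,0,0,0,0,1]
  ]
}}

```text
time: 11.62
eef_pos: [0.5431, -0.0109, 0.0728]
tcp_rot: [0.707, 0.0, -0.0, -0.707]
contact_force: [-0.1, -0.7, -3.6]
opening: 0.453
```

Call:
{"fn": "carry_out", "kwargs": {
  "moves": [
    [0,0,0,0.0006,0,0,1],
    [0,0,0,0,0,0,1]
  ]
}}

```text
time: 11.88
eef_pos: [0.5437, -0.0109, 0.0728]
tcp_rot: [0.707, 0.0, -0.0, -0.707]
contact_force: [0.3, -0.2, -3.4]
opening: 0.453
```

Call:
{"fn": "carry_out", "kwargs": {
  "moves": [
    [0,0,0,0.0006,0,0,1],
    [0,0,0,0,0,0,1]
  ]
}}

```text
time: 12.12
eef_pos: [0.5444, -0.0109, 0.0729]
tcp_rot: [0.707, 0.0, -0.0, -0.707]
contact_force: [0.1, 0.5, -3.4]
opening: 0.449
```

Call:
{"fn": "carry_out", "kwargs": {
  "moves": [
    [0,0,0,0.0006,0,0,1],
    [0,0,0,0,0,0,1]
  ]
}}

```text
time: 12.38
eef_pos: [0.5449, -0.0109, 0.0728]
tcp_rot: [0.707, 0.0, -0.0, -0.707]
contact_force: [0.3, -0.3, -3.3]
opening: 0.45
```

Call:
{"fn": "carry_out", "kwargs": {
  "moves": [
    [0,0,0,0.0006,0,0,1],
    [0,0,0,0,0,0,1]
  ]
}}

```text
time: 12.62
eef_pos: [0.5455, -0.0109, 0.0728]
tcp_rot: [0.707, 0.0, -0.0, -0.707]
contact_force: [0.5, 0.1, -4.5]
opening: 0.455
```

Call:
{"fn": "carry_out", "kwargs": {
  "moves": [
    [0,0,0,0.0006,0,0,1],
    [0,0,0,0,0,0,1]
  ]
}}

```text
time: 12.88
eef_pos: [0.546, -0.0109, 0.0728]
tcp_rot: [0.707, 0.0, -0.0, -0.707]
contact_force: [-1.0, 0.5, -3.2]
opening: 0.456
```

Call:
{"fn": "carry_out", "kwargs": {
  "moves": [
    [0,0,0,0.0006,0,0,1],
    [0,0,0,0,0,0,1]
  ]
}}

```text
time: 13.12
eef_pos: [0.5463, -0.0109, 0.0727]
tcp_rot: [-0.707, 0.0, 0.001, 0.707]
contact_force: [-2.0, 0.9, -1.8]
opening: 0.453
```

Call:
{"fn": "carry_out", "kwargs": {
  "moves": [
    [0,0,0,-0.0004,0,0,1],
    [0,0,0,0,0.0015,0,1],
    [0,0,0,0,0.0015,0,1],
    [0,0,0,0,0.001,0,1],
    [0,0,0,0,0.001,0,1],
    [0,0,0,0,0,0,1]
  ]
}}

```text
time: 13.88
eef_pos: [0.5462, -0.0109, 0.0676]
tcp_rot: [-0.707, 0.0, 0.0, 0.707]
contact_force: [-0.9, 0.1, -3.6]
opening: 0.452
```

Call:
{"fn": "carry_out", "kwargs": {
  "moves": [
    [0,0,0,0,0.001,0,1],
    [0,0,0,0,0.001,0,1],
    [0,0,0,0,0,0,1]
  ]
}}

```text
time: 14.25
eef_pos: [0.5462, -0.0109, 0.0657]
tcp_rot: [-0.707, -0.0, 0.0, 0.707]
contact_force: [-2.3, -0.9, -2.2]
opening: 0.454
```

Call:
{"fn": "carry_out", "kwargs": {
  "moves": [
    [0,0,0,0,0.001,0,1],
    [0,0,0,0,0.001,0,1],
    [0,0,0,0,0,0,1]
  ]
}}

```text
time: 14.62
eef_pos: [0.5462, -0.0109, 0.0637]
tcp_rot: [-0.707, -0.0, 0.0, 0.707]
contact_force: [-2.5, -0.5, -3.1]
opening: 0.453
```

Call:
{"fn": "carry_out", "kwargs": {
  "moves": [
    [0,0,0,0,0.001,0,1],
    [0,0,0,0,0,0,1]
  ]
}}

```text
time: 14.88
eef_pos: [0.5462, -0.0109, 0.0627]
tcp_rot: [0.707, 0.0, -0.0, -0.707]
contact_force: [-2.1, 0.4, -2.9]
opening: 0.452
```

Call:
{"fn": "carry_out", "kwargs": {
  "moves": [
    [0,0,0,0,0.0007,0,1],
    [0,0,0,0,0,0,1]
  ]
}}

```text
time: 15.12
eef_pos: [0.5462, -0.0109, 0.062]
tcp_rot: [0.707, 0.0, -0.0, -0.707]
contact_force: [-2.9, -0.2, -3.2]
opening: 0.455
```

Call:
{"fn": "carry_out", "kwargs": {
  "moves": [
    [0,0,0,0,0.0005,0,1],
    [0,0,0,0,0,0,1]
  ]
}}

```text
time: 15.38
eef_pos: [0.5463, -0.0109, 0.0619]
tcp_rot: [-0.707, -0.0, 0.0, 0.707]
contact_force: [-4.1, 0.5, -0.6]
opening: 0.455
```

Call:
{"fn": "carry_out", "kwargs": {
  "moves": [
    [0,0,0,-0.0004,0.0004,0,1],
    [0,0,0,0,0,0,1]
  ]
}}

```text
time: 15.62
eef_pos: [0.5463, -0.0109, 0.0617]
tcp_rot: [-0.707, -0.0, -0.0, 0.707]
contact_force: [-2.9, 0.7, 1.6]
opening: 0.455
```

Call:
{"fn": "carry_out", "kwargs": {
  "squeeze": 20,
  "moves": [
    [0,0,0,0,0,0,1],
    [0,0,0,0,0,0,0.0],
    [0,0,0,0,0,0,-0.1],
    [0,0,0,0,0,0,-0.2],
    [0,0,0,0,0,0,-0.3],
    [0,0,0,0,0,0,-0.3]
  ]
}}

```text
time: 16.38
eef_pos: [0.546, -0.0109, 0.0613]
tcp_rot: [0.707, 0.0, 0.0, -0.707]
contact_force: [-0.6, -0.2, -0.0]
opening: 0.65
```

Call:
{"fn": "carry_out", "kwargs": {
  "moves": [
    [0,0,0,0,-0.005,0,-0.3],
    [0,0,0,0,-0.02,0,-0.4],
    [0,0,0,0,-0.05,0,-0.4],
    [0,0,0,0,-0.05,0,-0.4],
    [0,0,0,0,-0.05,0,-1],
    [0,0,0,-0.02,0,0.05,-1],
    [0,0,0,-0.02,0,0.05,-1],
    [0,0,0,0,0,0.06,-1],
    [0,0,0,0,0,0.06,-1],
    [0,0,0,0,0,0,-1]
  ]
}}

```text
time: 17.62
eef_pos: [0.5051, 0.2126, 0.2367]
tcp_rot: [-0.707, -0.002, 0.002, 0.707]
contact_force: [0.0, 0.2, 0.6]
opening: 1.001
```

Run:
```python
from h import *
s=get_state();print(s['time'],s['eef_pos'],s['contact_force'],s['opening'])
a,m=snap('top','t6.png');b,m2=snap('scene','s6.png')
print(proj(m2,[.546,-.012,.05]))
u,v=proj(m2,[.546,-.012,.04]).astype(int)
A=cv2.resize(a[150:270,150:270],(480,480),interpolation=cv2.INTER_CUBIC)[:, :400]
B=cv2.resize(b[v-50:v+50,u-40:u+40],(384,480),interpolation=cv2.INTER_CUBIC)
cv2.imwrite('pics/c6.png',cv2.convertScaleAbs(np.hstack([A,B]),alpha=1.5))
```

```text
17.625 [0.50509878 0.21262649 0.23671333] [0.01935826 0.19710085 0.55709939] 1.0009032184685798
[255.88296966 214.09056187]
```

View pics/c6.png

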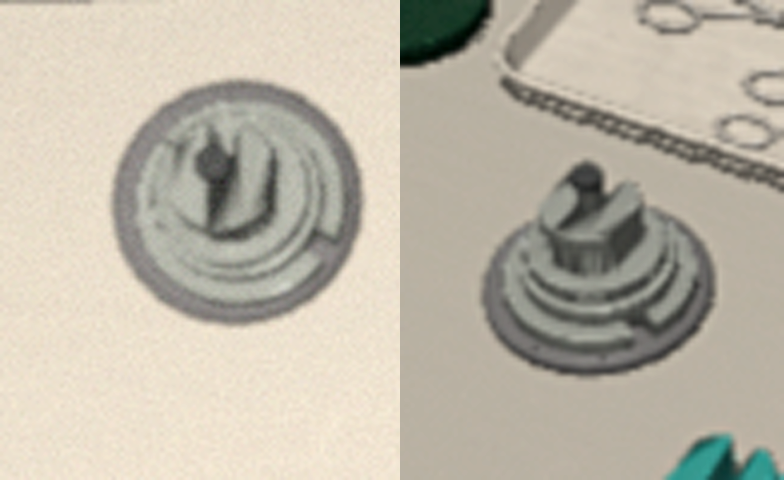

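The loose weight lies flat and concentric on the stack, with its slot pointing world +x (up in the top view). The stem is seated in it.

Run:
```python
from h import *
a=cv2.imread('pics/top0.png');b=cv2.imread('pics/t6.png')
for n,(u,v) in dict(tape=(419,170),syr=(326,165),jar=(455,241),teal=(279,251),green=(315,321),small=(318,208)).items():
    print(n,cv2.absdiff(a[v-25:v+25,u-25:u+25],b[v-25:v+25,u-25:u+25]).mean().round(1))
print(sign_off())
```

```text
tape 2.5
syr 2.5
jar 2.6
teal 2.6
green 2.6
small 2.5
the job is handed in; nothing more can be done
None
```

The loose grey weight is on the 112 mm stand, and I handed the job in at about 17.7 s of the 51 s allowed.

- **Sliding on:** I gripped it across the hub flats and slid it under the head with its slot along world +x, which is the stand's -x. The stem came home by feel at about 2 N.
- **Lowering:** I lowered it over the collar. It touched down with the tool at 61.9 mm, the height expected when it lies on the stack. The force reading never went above about 5.5 N.
- **Letting go:** I opened the gripper and lifted clear.

**Last checks:** The top and scene pictures show the weight flat and concentric, the stem home, and its slot pointing away from the other two, which sit about 115° to either side. Before and after top pictures show no change at the tape roll, syringe, jar, small stand and coloured look-alikes. No check failed, but image estimates of where the stem stands along x differed by about 3 mm, and feel settled it.

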